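# Fill the empty stalls of the tin caddy and close its bail

### The job

The wooden caddy has four stalls, two of which are empty. Slide the two spare tins across the table into the empty stalls, one in each, until they stand fully home against the back board, without lifting them or tipping them over; only then swing the caddy's steel bail over the tins and all the way down in front of them. Leave the tins that are already in the caddy, and the other things on the table, where they are.

Things in the scene. Friction and masses are not known exactly. Their poses are not given: they have to be found in the camera images.
- caddy: fixed wooden rack, 442 mm long in y, four stalls open in front (-x, to the robot) and above, no floor: tins slide on the table. Back board and 5 round-nosed uprights 10 mm thick, 55 high; uprights at y -216, -108, 0, 108, 216; stalls 98 wide. Origin at table height, mid-length, on the line of home tin centres: back board x 44 to 54, uprights' front ends x -46. Yaw within 0.12 rad
- bay_0 (a point): stall at y = -162 mm of the caddy: point at table height where the tin's origin is when it is centred and home (1 mm from the back board); axes as the caddy's (x into the stall). Any of the stalls may be empty or filled
- bay_1 (a point): stall at y = -54 mm of the caddy: point at table height where the tin's origin is when it is centred and home (1 mm from the back board); axes as the caddy's (x into the stall). Any of the stalls may be empty or filled
- bay_2 (a point): stall at y = 54 mm of the caddy: point at table height where the tin's origin is when it is centred and home (1 mm from the back board); axes as the caddy's (x into the stall). Any of the stalls may be empty or filled
- bay_3 (a point): stall at y = 162 mm of the caddy: point at table height where the tin's origin is when it is centred and home (1 mm from the back board); axes as the caddy's (x into the stall). Any of the stalls may be empty or filled
- bail (a joint): bail angle (rad): 0 closed, bar level in front of the tins; 1.57 bar straight up; starts at 1.95 to 2.3, leaning back over the back board; stop at 2.6. Steel rod frame 10 mm thick, its arms pivoted at the caddy's ends at x 0, 45 mm above the table, cross bar 62 mm from the pivots. Clears tins that are home. Stiff (1.6 N at the bar), stays where left
- bail_mid (a point): middle of the bail's cross bar, on its centre line (the bar is 10 mm thick, 454 mm long, along the caddy's y; at angle a it is at x = -62 cos a mm, z = 45 + 62 sin a mm in the caddy's frame)
- tin_1: round lidded tin, kraft-paper sides and bare metal lid, 86 mm diameter, 70 mm tall, about 0.35 kg (0.25 to 0.5); too wide to grip across. Origin: centre of its underside. One of the two that already stand home in the caddy
- tin_2: round lidded tin, kraft-paper sides and bare metal lid, 86 mm diameter, 70 mm tall, about 0.35 kg (0.25 to 0.5); too wide to grip across. Origin: centre of its underside. One of the two that already stand home in the caddy
- tin_3: round lidded tin, kraft-paper sides and bare metal lid, 86 mm diameter, 70 mm tall, about 0.35 kg (0.25 to 0.5); too wide to grip across. Origin: centre of its underside. One of the two spares standing on the open table between robot and caddy
- tin_4: round lidded tin, kraft-paper sides and bare metal lid, 86 mm diameter, 70 mm tall, about 0.35 kg (0.25 to 0.5); too wide to grip across. Origin: centre of its underside. One of the two spares standing on the open table between robot and caddy
- log: bystander: short dark wooden cylinder, 56 mm diameter, 55 mm tall, upright, just left of the spares and the caddy. Origin: centre of its underside
- spray: bystander: white bottle with red cap, 72 mm diameter, 190 mm tall, left of the caddy. Origin: centre of its underside
- tall_jar: bystander: amber glass jar with a steel lid, 68 mm diameter, 110 mm tall, behind the caddy. Origin: centre of its underside
- glue: bystander: slim white bottle with orange cap, 48 mm diameter, 140 mm tall, left of the spares. Origin: centre of its underside
- cup: bystander: white cup, 80 mm wide at the rim, 100 mm tall, behind the caddy. Origin: centre of its underside
- driftwood: bystander: forked piece of driftwood, 250 mm long, 36 mm thick, lying right of the caddy. Origin: near its middle, underside
- brush: bystander: paint brush, 190 mm long, lying right of the spares. Origin: near its middle, underside

How it is judged:
By the outcome, as a careful person would: the job done as asked, in the order asked, and still so for the second after the job is handed in, with the robot touching nothing.
It also fails if it takes over 72 s, if anything falls off the work surface, if the arm or the gripper's body presses on something with over 40 N, if the wrist force passes 120 N, or if a joint passes its speed limit or range.

### The arm

A 6-joint arm with a two-finger parallel gripper is mounted at the origin on the work surface. World frame = base frame: x ahead of the robot, y to its left, z up, the work surface at z = 0. Lengths are in m, angles in rad, forces in N, time in s.
With the tool pointing down it reaches from about 0.35 to 0.95 m from the base axis. Payload 17.4 kg.
Tool frame: the origin (TCP) lies midway between the tips of the shut fingers; the grasp point (between the pads) lies 19 mm behind it; z points along the fingers, y is the direction in which the jaws open and shut (so a half turn about z gives the same grasp; the last joint's range is limited). The gripper opens to 93 mm and grips with 3 to 60 N. Pads are 15 mm wide; open, the fingers measure 128 mm over their backs; the gripper's body (75 mm by 188 mm) begins 65 mm behind the grasp point.
Start: joints at [-1.384, 0.116, 1.442, -0, 1.584, -0.038], TCP at [0.15, -0.658, 0.219] pointing down, gripper open.
Joint ranges: [-2.83, 2.83], [-0.83, 2.19], [0.07, 2.5], [-1.14, 4.28], [0.01, 3], [-2.97, 2.97]. Speed limits (rad/s): [1.89, 1.89, 2.22, 3.14, 3.14, 3.14].

### API

Orientations are given as a unit quaternion [w, x, y, z].
In Python, from cell import status, vision, ticket gives the robot as it stands.
- The arm moves only by the shell command python3 -m handwheel 'ROWS'. ROWS is JSON, a list of rows, each a list of 5 numbers: the closure, from 0 (fully open) to 1 (shut), then the shift along the tool's x, y, z scaled (see below), then the turn about the tool's z scaled (see below). A call has 1 to 12 rows; each row shifts and turns the commanded pose from where the row before left it, along the tool's axes as they then stand; what a row does not reach is not made up. The controller multiplies each number of a shift by 0.025 m and each number of a turn by 8 degrees. A row lasts 1/8 s, in which the tool goes at most 62.5 mm and 10.7 degrees, less where a joint would pass 70% of its speed; a pose out of reach is approached as far as the arm can. A call with a number of a shift or a turn outside -1 to 1 is refused whole. A call with a gripper value outside its range is refused whole. The fingers move at their own pace and stop on an object; the grip force is fixed at half the most. Time passes only in rows, so rows that do not move let the fingers close. It gives the time, the measured TCP pose, the force and the opening at its end, in the units of the state.
- status.state(): the state, without advancing time (a new reading comes with each control period).
- vision.camera(name): name is "side" or "top"; returns a dict with "color" (384x512x3 uint8, red, green, blue), "depth" (384x512 float32, m along the optical axis (not along the pixel's ray), 0 where there is no reading), "fx", "fy", "cx", "cy" (pixels), "distortion" ([k1, k2, p1, p2, k3] as OpenCV has them; the pictures are not rectified), "world_from_camera" (4x4, takes a point from camera to world coordinates). Camera axes: x right, y down, z forward; pixel columns grow to the right and rows downward; lengths in m; the calibration is good to about 2 mm. A picture is of the moment at which its call begins.
- ticket.job_done(): hands the job in, once; it reports no verdict.
The state is a dict: "time_s": time; "joint_pos": joint angles; "joint_velocities": joint speeds; "joint_efforts": joint torques, N m; "tool_pos": TCP position; "tool_rot": TCP orientation; "force": force on the tool from outside, world axes, zero at the start; "torque": the same for the moment, N m; "grip_width": finger opening in m.
Only numpy, scipy, OpenCV 4.12 (cv2) and the standard library are available. Lean on these libraries where they do the work, as an engineer would, in place of code of your own. Each camera call takes 0.05 s, during which the arm holds its last target. There are 200 camera calls.

## Working session

There is one attempt and no reset: what is moved stays moved. The work goes in short steps, Python scripts to look and compute and a shell command to move; the robot and the scene stay as the last step left them, time stands still between calls to the robot, and variables do not carry over. Pictures are saved under pics/ and viewed, about 8 in all and at most 12, crops included, and the job is handed in when it is done.

```bash
ls; mkdir -p pics
python3 - <<'E'
from cell import status,vision
import cv2,numpy as np
print(status.state())
for n in("top","side"):
    c=vision.camera(n); cv2.imwrite(f"pics/{n}0.png",c["color"][:,:,::-1]); np.savez(f"{n}0.npz",**c)
    print(n,c["fx"],c["fy"],c["cx"],c["cy"],c["distortion"],np.round(c["world_from_camera"],3).tolist())
E
```

```text
pics
{'time_s': 0.0, 'joint_pos': array([-1.38379171e+00,  1.16456247e-01,  1.44227709e+00,  2.98573338e-05,
        1.58399090e+00, -3.78406375e-02]), 'joint_velocities': array([-0.00064188, -0.00060662,  0.00037855, -0.00023664,  0.00223962,
        0.00073506]), 'joint_efforts': array([-2.56195326e-04, -7.21278262e+01, -6.22603297e+01,  7.77907111e-02,
        2.38070969e-02, -9.01543194e-05]), 'tool_pos': array([ 0.15042944, -0.65780988,  0.21791789]), 'tool_rot': array([-5.65333927e-04,  9.93687049e-01,  1.12186133e-01, -2.72729929e-05]), 'force': array([-0.72464916, -0.34319054,  0.34655646]), 'torque': array([-0.02948284, -0.04388809,  0.04134823]), 'grip_width': 0.09308517339929738}
top 354.3024062535611 354.3024062535611 259.22957848425074 184.94147499955528 [-0.03835643  0.          0.          0.          0.        ] [[0.01, -0.992, 0.124, 0.417], [-1.0, -0.011, -0.003, 0.003], [0.004, -0.124, -0.992, 0.985], [0.0, 0.0, 0.0, 1.0]]
side 441.17816770569095 441.17816770569095 257.4940146666462 190.96898932904023 [-0.08113913  0.          0.          0.          0.        ] [[-0.953, -0.229, 0.197, 0.318], [-0.302, 0.71, -0.637, 0.766], [0.005, -0.666, -0.746, 0.961], [0.0, 0.0, 0.0, 1.0]]
```

View pics/top0.png

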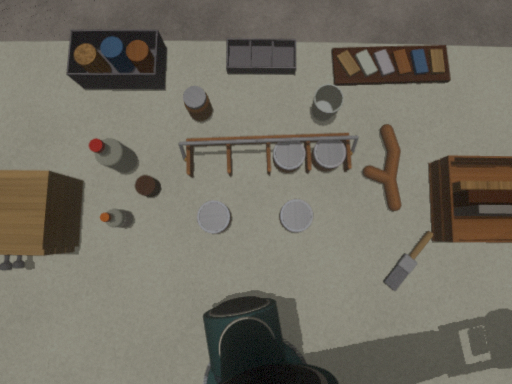

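View pics/side0.png

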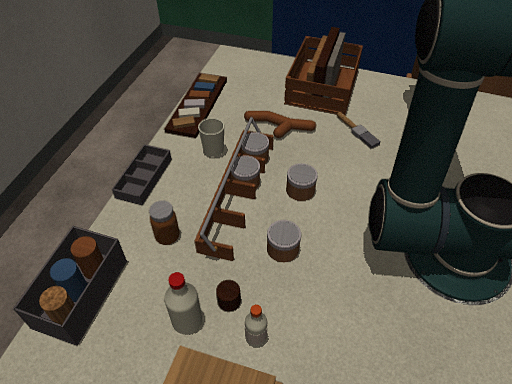

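The top view shows filled stalls at (289,155) and (329,153), which are bay_1 and bay_0. The left stalls, bay_2 and bay_3, are empty. The spare tins are at (214,217) and (296,216), the log is at (148,186), and the bail leans back across row 138. The side view agrees. Next I'll measure from the depth in both views.

```bash
cat > h.py <<'E'
import numpy as np,cv2
from scipy.optimize import least_squares
def cloud(c):
    h,w=c["depth"].shape
    u,v=np.meshgrid(np.arange(w),np.arange(h))
    K=np.array([[c["fx"],0,c["cx"]],[0,c["fy"],c["cy"]],[0,0,1]],float)
    p=cv2.undistortPoints(np.stack([u,v],-1).reshape(-1,1,2).astype(np.float64),K,np.array(c["distortion"])).reshape(h,w,2)
    d=c["depth"]; P=np.dstack([p*d[...,None],d,np.ones_like(d)])@np.array(c["world_from_camera"]).T
    P=P[...,:3]; P[d==0]=np.nan
    return P
def tins(P,lo=.062,hi=.08,box=(.3,.75,-.3,.3)):
    x,y,z=P[...,0],P[...,1],P[...,2]
    m=(z>lo)&(z<hi)&(x>box[0])&(x<box[1])&(y>box[2])&(y<box[3])
    m=cv2.morphologyEx(m.astype(np.uint8),cv2.MORPH_OPEN,np.ones((5,5),np.uint8))
    n,l,s,_=cv2.connectedComponentsWithStats(m)
    out=[]
    for i in range(1,n):
        if s[i,4]<200: continue
        Q=P[l==i]; (c,r)=cv2.minEnclosingCircle(Q[:,:2].astype(np.float32))
        out.append((np.round(c,4),round(r,4),np.round(Q.mean(0),4),len(Q)))
    return out
E
python3 - <<'E'
from h import *
for n in("top","side"):
    c=dict(np.load(n+"0.npz")); P=cloud(c); x,y,z=P[...,0],P[...,1],P[...,2]
    print(n,"table z",np.nanmedian(z[(x>.35)&(x<.5)&(y>-.05)&(y<.05)]))
    for t in tins(P): print(t)
    # caddy: uprights tops z .048-.06
    m=(z>.045)&(z<.0605)&(x>.45)&(x<.75)&(y>-.28)&(y<.28)
    col=c["color"].astype(int); m&=(col[...,0]>col[...,2]+25)
    k,l,s,_=cv2.connectedComponentsWithStats(m.astype(np.uint8))
    for i in range(1,k):
        if s[i,4]>8:
            Q=P[l==i]; print("wood",s[i,:4],s[i,4],np.round(Q.min(0),3),np.round(Q.max(0),3),np.round(Q.mean(0),3))
    m=(z>.085)&(z<.12)&(x>.45)&(x<.75)&(y>-.28)&(y<.3)
    k,l,s,_=cv2.connectedComponentsWithStats(m.astype(np.uint8),connectivity=8)
    for i in range(1,k):
        if s[i,4]>20:
            Q=P[l==i]; print("hi",s[i,:4],np.round(Q.min(0),3),np.round(Q.max(0),3),np.round(Q.mean(0),3), np.round(np.polyfit(Q[:,1],Q[:,0],1),4))
E
```

```text
top table z -0.000820308382945556
(array([ 0.6189, -0.0772]), 0.043, array([ 0.6155, -0.0773,  0.0697]), 740)
(array([ 0.6221, -0.1851]), 0.0434, array([ 0.6191, -0.1844,  0.0693]), 732)
(array([ 0.4559, -0.0964]), 0.0432, array([ 0.4555, -0.0967,  0.0696]), 830)
(array([0.4499, 0.1189]), 0.0429, array([0.4497, 0.1188, 0.0696]), 863)
wood [186 133 163   9] 456 [ 0.65  -0.239  0.049] [0.678 0.2   0.059] [ 0.666 -0.017  0.054]
wood [306 141   6  29] 117 [ 0.578 -0.137  0.046] [ 0.655 -0.125  0.058] [ 0.615 -0.131  0.054]
wood [346 140   7  29] 105 [ 0.582 -0.249  0.046] [ 0.658 -0.232  0.058] [ 0.62  -0.239  0.053]
wood [267 142   5  30] 108 [ 0.571 -0.03   0.046] [ 0.65  -0.019  0.057] [ 0.61  -0.024  0.054]
wood [227 144   4  29] 109 [0.567 0.079 0.05 ] [0.644 0.089 0.06 ] [0.604 0.084 0.054]
wood [184 146   7  29] 123 [0.561 0.186 0.047] [0.638 0.203 0.059] [0.6   0.192 0.053]
hi [183  98  24  13] [0.725 0.143 0.085] [0.75  0.2   0.113] [0.737 0.17  0.105] [-0.0172  0.7403]
hi [314 101  29  13] [ 0.719 -0.214  0.085] [ 0.75  -0.142  0.102] [ 0.731 -0.173  0.096] [0.0351 0.737 ]
hi [
[... 966 characters left out ...]
 -0.044  0.051] [ 0.586 -0.054  0.048]
wood [288 183   9   6] 10 [ 0.461 -0.07   0.045] [ 0.487 -0.054  0.05 ] [ 0.473 -0.06   0.048]
wood [214 207  31  11] 153 [0.568 0.077 0.045] [0.649 0.092 0.06 ] [0.608 0.085 0.053]
wood [161 223  16  13] 59 [0.724 0.166 0.045] [0.749 0.205 0.06 ] [0.734 0.19  0.053]
wood [210 241  23  10] 121 [0.561 0.184 0.045] [0.62  0.203 0.06 ] [0.589 0.192 0.053]
hi [199 117  56 123] [ 0.621 -0.25   0.085] [0.659 0.21  0.11 ] [0.642 0.013 0.103] [-0.0482  0.6427]
hi [210 120  14  19] [ 0.721 -0.214  0.085] [ 0.75  -0.138  0.102] [ 0.734 -0.169  0.094] [-0.0065  0.7331]
hi [159 202  15  23] [0.727 0.146 0.085] [0.75  0.2   0.113] [0.738 0.177 0.104] [0.0611 0.7276]
```

Measured positions, in agreement between the two views and the given sizes:
- **Caddy:** origin about (0.6165, -0.0235), yaw about 0.0465.
- **Bail:** angle about 2.02.
- **Spares:** A at (0.4555, -0.0967), B at (0.450, 0.119), with lids at z 0.070.

The plan is to move A sideways with the outer face of a finger, then push each tin in with the half-open fingers as a cradle.

```bash
cat >> h.py <<'E'
O=np.array([.6165,-.0235]); PSI=.0465
def cw(x,y): c,s=np.cos(PSI),np.sin(PSI); return O+[c*x-s*y,s*x+c*y]
def wc(p): c,s=np.cos(PSI),np.sin(PSI); d=np.array(p[:2])-O; return np.array([c*d[0]+s*d[1],-s*d[0]+c*d[1]])
def where():
    from cell import status
    s=status.state(); q=s["tool_rot"]; th=2*np.arctan2(q[2],q[1])
    print("t",round(s["time_s"],2),"world",np.round(s["tool_pos"],4),"caddy",np.round(wc(s["tool_pos"]),4),"yaw",round(th,4),"F",np.round(s["force"],1),"w",round(s["grip_width"],4))
    return s["tool_pos"],th
def to(x,y,z):  # caddy-frame goal -> tool units (25 mm)
    p,th=where(); d=np.append(cw(x,y),z)-p; c,s=np.cos(th),np.sin(th)
    print("units",np.round(np.array([c*d[0]+s*d[1],s*d[0]-c*d[1],-d[2]])/.025,2))
E
python3 -m handwheel '[[0.57,0,0,0,0.64],[0.57,0,0,0,0.64],[0.57,0.7,-0.95,0,0],[0.57,0.7,-0.95,0,0],[0.57,0.7,-0.95,0,0],[0.57,0.7,-0.95,0,0],[0.57,0.7,-0.95,0,0],[0.57,0.7,-0.95,0,0],[0.57,0.7,-0.95,0,0],[0.57,0.7,-0.95,0,0],[0.57,0.7,-0.95,0,0],[0.57,0.7,-0.95,0,0]]'
python3 - <<'E'
from h import *
a,b=wc((.4555,-.0967)),wc((.4499,.1188)); print(a,b,wc((.6189,-.0772)),wc((.6221,-.1851)))
to(a[0],a[1]-.1005,.1)
E
```

```text
time_s: 1.6
tool_pos: [0.3147, -0.4118, 0.2184]
tool_rot: [-0.0, 1.0, 0.023, -0.0]
force: [0.6, -0.2, 0.2]
grip_width: 0.0402
[-0.16422854 -0.06563707] [-0.15980535  0.14989029] [-9.87444554e-05 -5.37535138e-02] [-0.00191775 -0.16168563]
t 1.6 world [ 0.3147 -0.4118  0.2184] caddy [-0.3195 -0.3738] yaw 0.046 F [ 0.6 -0.2  0.2] w 0.0402
units [ 6.21 -8.31  4.73]
```

```bash
python3 -m handwheel '[[0.57,0.7,-0.92,0,0],[0.57,0.7,-0.92,0,0],[0.57,0.7,-0.92,0,0],[0.57,0.7,-0.92,0,0],[0.57,0.7,-0.92,0,0],[0.57,0.7,-0.92,0,0],[0.57,0.7,-0.92,0,0],[0.57,0.7,-0.92,0,0],[0.57,0.61,-0.95,0,0],[0.57,0,0,0.9,0],[0.57,0,0,0.9,0],[0.57,0,0,0.9,0]]'
python3 -c "
from h import *
to(-.164,-.1661,.015)"
```

```text
time_s: 3.1
tool_pos: [0.4591, -0.1984, 0.1491]
tool_rot: [-0.0, 1.0, 0.023, -0.001]
force: [0.8, -1.5, -0.2]
grip_width: 0.0405
t 3.1 world [ 0.4591 -0.1984  0.1491] caddy [-0.1654 -0.1674] yaw 0.0459 F [ 0.8 -1.5 -0.2] w 0.0405
units [ 0.05 -0.05  5.36]
```

```bash
python3 -m handwheel '[[0.57,0,0,0.9,0],[0.57,0,0,0.9,0],[0.57,0,0,0.9,0],[0.57,0,0,0.9,0],[0.57,0,0,0.9,0],[0.57,0,0,0.9,0],[0.57,0,0,0,0]]'
python3 -c "
from h import *
to(-.164,-.1661,.015);to(-.164,.054-.043-.0375,.015)"
```

```text
time_s: 3.98
tool_pos: [0.4581, -0.1979, 0.0137]
tool_rot: [-0.001, 1.0, 0.023, -0.002]
force: [-0.1, 0.5, 1.2]
grip_width: 0.04
t 3.98 world [ 0.4581 -0.1979  0.0137] caddy [-0.1664 -0.1668] yaw 0.0456 F [-0.1  0.5  1.2] w 0.04
units [ 0.09 -0.03 -0.05]
t 3.98 world [ 0.4581 -0.1979  0.0137] caddy [-0.1664 -0.1668] yaw 0.0456 F [-0.1  0.5  1.2] w 0.04
units [ 0.09 -5.61 -0.05]
```

```bash
python3 -m handwheel '[[0.57,0.09,-0.5,0,0],[0.57,0,-0.5,0,0],[0.57,0,-0.5,0,0],[0.57,0,-0.5,0,0],[0.57,0,-0.5,0,0],[0.57,0,-0.5,0,0],[0.57,0,-0.5,0,0],[0.57,0,-0.5,0,0],[0.57,0,-0.5,0,0],[0.57,0,-0.5,0,0],[0.57,0,-0.4,0,0],[0.57,0,-0.2,0,0]]'
python3 - <<'E'
from h import *
from cell import vision
to(-.164,.054-.043-.0375,.015)
for n in("top","side"):
    c=vision.camera(n); cv2.imwrite(f"pics/{n}1.png",c["color"][:,:,::-1])
    for t in tins(cloud(c),box=(.35,.6,-.3,.3)): print(n,t,wc(t[0]))
E
```

```text
time_s: 5.48
tool_pos: [0.4556, -0.0574, 0.0161]
tool_rot: [-0.0, 1.0, 0.023, -0.0]
force: [0.4, -4.1, 2.4]
grip_width: 0.0402
t 5.47 world [ 0.4556 -0.0574  0.0161] caddy [-0.1623 -0.0264] yaw 0.0466 F [ 0.4 -4.1  2.4] w 0.0402
units [-0.07  0.01  0.04]
top (array([0.4496, 0.119 ]), 0.0428, array([0.4502, 0.1198, 0.0695]), 827) [-0.16009573  0.15010402]
side (array([0.4488, 0.0244]), 0.0425, array([0.4481, 0.032 , 0.0702]), 557) [-0.16529218  0.05564346]
side (array([0.4501, 0.1183]), 0.0433, array([0.4498, 0.1213, 0.0702]), 768) [-0.15962881  0.14938154]
```

```bash
python3 -m handwheel '[[0.57,0,0.5,0,0],[0.57,-0.75,0,0,0],[0.57,-0.75,0,0,0],[0.57,-0.75,0,0,0],[0.57,-0.7,0,0,0],[0.57,0,-0.75,0,0],[0.57,0,-0.75,0,0],[0.57,0,-0.75,0,0],[0.57,0,-0.75,0,0],[0.57,0,-0.7,0,0],[0.57,0,0,0,0]]'
python3 - <<'E'
from h import *
to(-.0455,.054,.015)
from cell import vision
for n in("top","side"):
    c=vision.camera(n)
    for t in tins(cloud(c),box=(.35,.6,-.3,.3)): print(n,t,wc(t[0]))
E
```

```text
time_s: 6.95
tool_pos: [0.3783, 0.0184, 0.016]
tool_rot: [-0.0, 1.0, 0.024, -0.0]
force: [-0.6, 0.9, 0.4]
grip_width: 0.0398
t 6.95 world [0.3783 0.0184 0.016 ] caddy [-0.236  0.053] yaw 0.0471 F [-0.6  0.9  0.4] w 0.0398
units [ 7.62 -0.04  0.04]
top (array([0.4501, 0.1192]), 0.043, array([0.4551, 0.1219, 0.0695]), 715) [-0.15958697  0.15028056]
top (array([0.4506, 0.0218]), 0.0426, array([0.4583, 0.0216, 0.0697]), 629) [-0.16361498  0.0529626 ]
side (array([0.4514, 0.0218]), 0.0444, array([0.4512, 0.0255, 0.0703]), 591) [-0.16281585  0.05292542]
side (array([0.4498, 0.1185]), 0.0439, array([0.4497, 0.1228, 0.0702]), 753) [-0.15991919  0.14959526]
```

```bash
python3 -m handwheel '[[0.57,0.6,-0.04,0,0],[0.57,0.6,0,0,0],[0.57,0.6,0,0,0],[0.57,0.6,0,0,0],[0.57,0.6,0,0,0],[0.57,0.6,0,0,0],[0.57,0.6,0,0,0],[0.57,0.6,0,0,0],[0.57,0.6,0,0,0],[0.57,0.6,0,0,0],[0.57,0.6,0,0,0],[0.57,0.3,0,0,0]]'
python3 - <<'E'
from h import *
to(-.0455,.054,.015)
from cell import vision
for n in("top","side"):
    c=vision.camera(n); cv2.imwrite(f"pics/{n}2.png",c["color"][:,:,::-1])
    for t in tins(cloud(c),box=(.35,.72,-.3,.3)): print(n,t,wc(t[0]))
E
```

```text
time_s: 8.55
tool_pos: [0.5514, 0.0275, 0.0161]
tool_rot: [-0.0, 1.0, 0.023, -0.0]
force: [-3.3, -0.2, 1.9]
grip_width: 0.0397
t 8.55 world [0.5514 0.0275 0.0161] caddy [-0.0626  0.0539] yaw 0.0462 F [-3.3 -0.2  1.9] w 0.0397
units [ 0.69 -0.    0.04]
top (array([ 0.6142, -0.0868]), 0.0388, array([ 0.6153, -0.0936,  0.0696]), 415) [-0.0052399  -0.06312467]
top (array([ 0.6219, -0.185 ]), 0.0434, array([ 0.6192, -0.1843,  0.0694]), 720) [-0.00211288 -0.16157644]
side (array([0.6109, 0.0272]), 0.042, array([0.6201, 0.0293, 0.0706]), 238) [-0.00323725  0.0509055 ]
side (array([0.4491, 0.118 ]), 0.0439, array([0.4492, 0.1209, 0.0702]), 774) [-0.16064167  0.14912834]
```

View pics/side2.png

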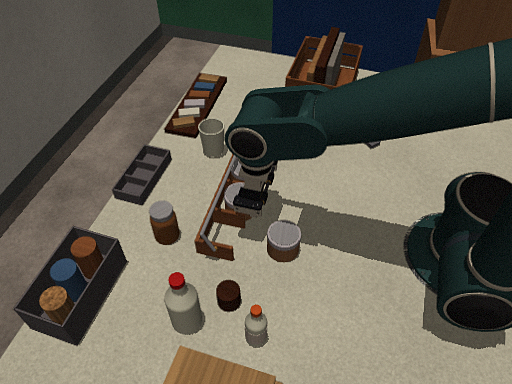

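The tin at (237,195) is in bay_2 but not yet fully home, and nothing else has moved. I'll creep forward and watch the force.

```bash
python3 -m handwheel '[[0.57,0.15,0,0,0],[0.57,0.15,0,0,0],[0.57,0.15,0,0,0]]'; python3 -m handwheel '[[0.57,0.1,0,0,0]]';python3 -m handwheel '[[0.57,0.1,0,0,0]]';python3 -c "
from h import *
to(-.0455,.054,.015)"
```

```text
time_s: 9.02
tool_pos: [0.5619, 0.0279, 0.0162]
tool_rot: [-0.0, 1.0, 0.023, -0.0]
force: [-1.9, 0.1, -1.4]
grip_width: 0.0398
time_s: 9.15
tool_pos: [0.5645, 0.028, 0.0161]
tool_rot: [-0.0, 1.0, 0.023, -0.0]
force: [-2.6, -0.9, -0.1]
grip_width: 0.0398
time_s: 9.28
tool_pos: [0.5669, 0.0281, 0.0161]
tool_rot: [-0.0, 1.0, 0.023, -0.0]
force: [-1.6, -0.8, -0.2]
grip_width: 0.04
t 9.28 world [0.5669 0.0281 0.0161] caddy [-0.0471  0.0539] yaw 0.046 F [-1.6 -0.8 -0.2] w 0.04
units [ 0.07 -0.01  0.05]
```

```bash
for i in 1; do python3 -m handwheel '[[0.57,0.06,0,0,0]]'; done; python3 -m handwheel '[[0.57,0.06,0,0,0]]';python3 -m handwheel '[[0.57,0.04,0,0,0],[0.57,0,0,0,0]]';python3 -c "
from h import *
to(-.0455,.054,.015)"
```

```text
time_s: 9.4
tool_pos: [0.5684, 0.0282, 0.0161]
tool_rot: [-0.0, 1.0, 0.023, -0.0]
force: [-1.7, 0.2, -0.9]
grip_width: 0.0405
time_s: 9.52
tool_pos: [0.5693, 0.0283, 0.016]
tool_rot: [-0.0, 1.0, 0.023, -0.001]
force: [-14.7, -0.9, 6.7]
grip_width: 0.0397
time_s: 9.78
tool_pos: [0.5693, 0.0283, 0.016]
tool_rot: [0.0, 1.0, 0.023, -0.002]
force: [-18.2, -1.3, 8.3]
grip_width: 0.0401
t 9.78 world [0.5693 0.0283 0.016 ] caddy [-0.0447  0.0539] yaw 0.0461 F [-18.2  -1.3   8.3] w 0.0401
units [-0.03 -0.    0.04]
```

The force jump to 18 N shows the tin is against the board. I'll back out and go behind B.

```bash
python3 -m handwheel '[[0.57,-0.2,0,0,0],[0.57,-0.6,0,0,0],[0.57,-0.9,0,0,0],[0.57,-0.9,0,0,0],[0.57,-0.9,0,0,0],[0.57,-0.9,0,0,0],[0.57,-0.9,0,0,0],[0.57,-0.9,0,0,0],[0.57,-0.9,0,0,0],[0.57,-0.5,-0.5,0,0],[0.57,0,-0.9,0,0],[0.57,0,-0.9,0,0]]'; python3 -m handwheel '[[0.57,0,-0.8,0,0],[0.57,0,-0.7,0,0],[0.57,0,0,0,0]]'
python3 - <<'E'
from h import *
to(-.16-.0455,.15,.015)
from cell import vision
for n in("top","side"):
    c=vision.camera(n)
    for t in tins(cloud(c),box=(.35,.72,-.3,.3)): print(n,t,wc(t[0]))
E
```

```text
time_s: 11.28
tool_pos: [0.3781, 0.0782, 0.0164]
tool_rot: [-0.0, 1.0, 0.023, 0.001]
force: [1.0, 0.3, 0.6]
grip_width: 0.0399
time_s: 11.65
tool_pos: [0.3763, 0.1156, 0.0162]
tool_rot: [-0.0, 1.0, 0.024, 0.0]
force: [0.2, -0.2, 0.6]
grip_width: 0.0399
t 11.65 world [0.3763 0.1156 0.0162] caddy [-0.2335  0.1502] yaw 0.0481 F [ 0.2 -0.2  0.6] w 0.0399
units [1.12 0.01 0.05]
top (array([ 0.6186, -0.0771]), 0.043, array([ 0.6153, -0.0773,  0.0695]), 758) [-0.00039377 -0.05363968]
top (array([ 0.6218, -0.185 ]), 0.0435, array([ 0.6188, -0.1841,  0.0693]), 723) [-0.00221277 -0.16157179]
top (array([0.6153, 0.0296]), 0.043, array([0.6115, 0.0303, 0.0696]), 710) [0.00126956 0.05309838]
top (array([0.4536, 0.1206]), 0.0424, array([0.4632, 0.1234, 0.0696]), 523) [-0.15602568  0.15151636]
side (array([ 0.6225, -0.1848]), 0.044, array([ 0.6203, -0.1813,  0.0689]), 416) [-0.00150423 -0.16140455]
side (array([ 0.6177, -0.0778]), 0.0445, array([ 0.6156, -0.0745,  0.0706]), 511) [-0.00132534 -0.05429709]
side (array([0.616 , 0.0288]), 0.0444, array([0.6118, 0.0323, 0.0702]), 586) [0.00193161 0.05226671]
side (array([0.4495, 0.1169]), 0.0454, array([0.4518, 0.1216, 0.0702]), 733) [-0.16029324  0.14801094]
```

```bash
python3 -m handwheel '[[0.57,0.55,0,0,0],[0.57,0.55,0,0,0],[0.57,0.55,-0.08,0,0],[0.57,0.55,-0.08,0,0],[0.57,0.55,-0.08,0,0],[0.57,0.55,-0.08,0,0],[0.57,0.55,-0.08,0,0],[0.57,0.55,-0.07,0,0],[0.57,0.55,0,0,0],[0.57,0.55,0,0,0],[0.57,0.55,0,0,0],[0.57,0.3,0,0,0]]'
python3 - <<'E'
from h import *
to(-.0455,.162,.015)
from cell import vision
for n in("top","side"):
    c=vision.camera(n); cv2.imwrite(f"pics/{n}3.png",c["color"][:,:,::-1])
    for t in tins(cloud(c),box=(.35,.72,-.3,.3)): print(n,t,wc(t[0]))
E
```

```text
time_s: 13.25
tool_pos: [0.5355, 0.1335, 0.0161]
tool_rot: [-0.0, 1.0, 0.023, -0.0]
force: [-4.2, -0.9, 2.1]
grip_width: 0.0398
t 13.25 world [0.5355 0.1335 0.0161] caddy [-0.0736  0.1606] yaw 0.0459 F [-4.2 -0.9  2.1] w 0.0398
units [ 1.13 -0.06  0.04]
top (array([ 0.6187, -0.0775]), 0.0431, array([ 0.6149, -0.0774,  0.0695]), 748) [-0.00031247 -0.05404389]
top (array([ 0.6213, -0.1846]), 0.0435, array([ 0.6188, -0.1844,  0.0694]), 716) [-0.00269364 -0.16114898]
top (array([0.616 , 0.0296]), 0.0431, array([0.6117, 0.029 , 0.0695]), 705) [0.0019688  0.05306584]
side (array([0.5933, 0.1337]), 0.0414, array([0.6026, 0.1337, 0.0704]), 307) [-0.01586776  0.15810849]
```

```bash
python3 -m handwheel '[[0.57,0.2,-0.03,0,0],[0.57,0.2,-0.03,0,0],[0.57,0.2,0,0,0],[0.57,0.2,0,0,0]]'; python3 -m handwheel '[[0.57,0.1,0,0,0],[0.57,0.1,0,0,0]]';python3 -m handwheel '[[0.57,0.08,0,0,0]]';python3 -m handwheel '[[0.57,0.06,0,0,0]]';python3 -c "
from h import *
to(-.0447,.162,.015)"
```

```text
time_s: 13.85
tool_pos: [0.5548, 0.136, 0.0161]
tool_rot: [-0.0, 1.0, 0.023, -0.0]
force: [-2.5, 0.6, -1.7]
grip_width: 0.0402
time_s: 14.1
tool_pos: [0.5597, 0.1361, 0.0161]
tool_rot: [-0.0, 1.0, 0.023, -0.0]
force: [-2.5, 0.6, -0.3]
grip_width: 0.0399
time_s: 14.22
tool_pos: [0.5617, 0.1362, 0.0161]
tool_rot: [0.0, 1.0, 0.023, -0.0]
force: [-1.7, -0.5, -0.3]
grip_width: 0.0398
time_s: 14.35
tool_pos: [0.5631, 0.1363, 0.0161]
tool_rot: [0.0, 1.0, 0.023, -0.0]
force: [-2.0, -0.9, -1.0]
grip_width: 0.0399
t 14.35 world [0.5631 0.1363 0.0161] caddy [-0.0459  0.1621] yaw 0.0461 F [-2.  -0.9 -1. ] w 0.0399
units [0.05 0.01 0.05]
```

```bash
python3 -m handwheel '[[0.57,0.06,0,0,0]]';python3 -m handwheel '[[0.57,0.05,0,0,0]]';python3 -m handwheel '[[0.57,0.04,0,0,0],[0.57,0,0,0,0]]'
```

```text
time_s: 14.48
tool_pos: [0.5641, 0.1364, 0.016]
tool_rot: [0.0, 1.0, 0.023, -0.001]
force: [-13.6, -1.1, 5.5]
grip_width: 0.0397
time_s: 14.6
tool_pos: [0.5642, 0.1364, 0.016]
tool_rot: [0.0, 1.0, 0.023, -0.002]
force: [-25.3, -2.5, 12.6]
grip_width: 0.0401
time_s: 14.85
tool_pos: [0.5642, 0.1364, 0.0159]
tool_rot: [0.0, 1.0, 0.023, -0.003]
force: [-30.2, -1.7, 15.3]
grip_width: 0.0405
```

Both tins are home by contact. Next I'll retract, rise and go above and behind the bail bar, checking on the way.

```bash
python3 -m handwheel '[[0.57,-0.2,0,0,0],[0.57,-0.7,0,0,0],[0.57,-0.9,0,0,0],[0.57,-0.9,0,0,0],[0.57,-0.5,0,0,0],[0.57,0,0,-0.9,0],[0.57,0,0,-0.9,0],[0.57,0,0,-0.9,0],[0.57,0,0,-0.9,0],[0.57,0,0,-0.9,0],[0.57,0,0,-0.9,0],[0.57,0,0,-0.9,0]]'
python3 - <<'E'
from h import *
to(.06,0,.16)
from cell import vision
for n in("top","side"):
    c=vision.camera(n); cv2.imwrite(f"pics/{n}4.png",c["color"][:,:,::-1]); P=cloud(c)
    for t in tins(P,box=(.35,.72,-.3,.3)): print(n,t,wc(t[0]))
    c_=wc; Q=P.reshape(-1,3); Q=Q[np.isfinite(Q).all(1)]; C=np.c_[np.array([wc(q) for q in Q]),Q[:,2]]
    m=(C[:,2]>.09)&(C[:,2]<.125)&(abs(C[:,1])<.22)&(C[:,0]>-.02)&(C[:,0]<.06)
    print("bar",m.sum(),C[m].mean(0),np.polyfit(C[m][:,1],C[m][:,0],1))
E
```

```text
time_s: 16.35
tool_pos: [0.4872, 0.1328, 0.1747]
tool_rot: [-0.0, 1.0, 0.023, 0.0]
force: [0.5, 0.3, 0.1]
grip_width: 0.0396
t 16.35 world [0.4872 0.1328 0.1747] caddy [-0.1219  0.1622] yaw 0.0461 F [0.5 0.3 0.1] w 0.0396
units [7.28 6.48 0.59]
top (array([ 0.6191, -0.0772]), 0.0432, array([ 0.6158, -0.0774,  0.0696]), 744) [ 0.00010104 -0.05376281]
top (array([ 0.6227, -0.1852]), 0.0434, array([ 0.6191, -0.1846,  0.0693]), 729) [-0.00132304 -0.16181341]
top (array([0.6156, 0.0294]), 0.0428, array([0.6114, 0.0295, 0.0696]), 741) [0.00155994 0.05288465]
bar 559 [ 0.02751073 -0.03212336  0.103253  ] [0.00619726 0.02770981]
side (array([ 0.6201, -0.0752]), 0.0451, array([ 0.6198, -0.0699,  0.0704]), 430) [ 0.00119292 -0.05181146]
side (array([0.6151, 0.0299]), 0.0431, array([0.617 , 0.033 , 0.0705]), 475) [0.00108372 0.05340735]
side (array([0.6101, 0.1363]), 0.0441, array([0.6057, 0.1392, 0.0703]), 676) [0.00103494 0.15992476]
bar 400 [0.02772875 0.05401477 0.1038721 ] [-0.00081236  0.02777263]
```

View pics/side4.png

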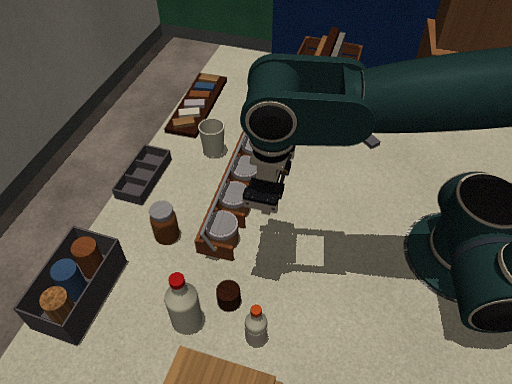

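All four stalls are filled: the new tins at (235,193) and (222,227) read home, and the log and bottles haven't moved. The bar is at caddy x 0.028. I'll go behind it.

```bash
python3 -m handwheel '[[1,0.8,0.72,0,0],[1,0.8,0.72,0,0],[1,0.8,0.72,0,0],[1,0.8,0.72,0,0],[1,0.8,0.72,0,0],[1,0.8,0.72,0,0],[1,0.8,0.72,0,0],[1,0.8,0.72,0,0],[1,0.96,0.72,0,0],[1,0,0,0,0]]'; python3 -c "
from h import *
to(.062,0,.086)"
```

```text
time_s: 17.7
tool_pos: [0.6789, -0.0216, 0.1719]
tool_rot: [0.0, 1.0, 0.022, -0.001]
force: [-0.7, 1.0, 0.8]
grip_width: 0.0004
t 17.7 world [ 0.6789 -0.0216  0.1719] caddy [ 0.0624 -0.001 ] yaw 0.0449 F [-0.7  1.   0.8] w 0.0004
units [-0.02 -0.04  3.44]
```

```bash
python3 -m handwheel '[[1,0,0,0.75,0],[1,0,0,0.75,0],[1,0,0,0.75,0],[1,0,0,0.75,0],[1,0,0,0.67,0],[1,0,0,0,0]]'; python3 -m handwheel '[[1,-0.3,0,0,0],[1,-0.3,0,0,0],[1,-0.3,0,0,0],[1,-0.3,0,0,0],[1,-0.3,0,0,0],[1,-0.3,0,0,0]]';python3 - <<'E'
from h import *
to(-.03,0,.079)
from cell import vision
for n in("top","side"):
    c=vision.camera(n); cv2.imwrite(f"pics/{n}5.png",c["color"][:,:,::-1])
E
```

```text
time_s: 18.45
tool_pos: [0.6775, -0.0205, 0.0802]
tool_rot: [-0.0, 1.0, 0.023, -0.001]
force: [0.3, -0.3, -0.3]
grip_width: 0.0005
time_s: 19.2
tool_pos: [0.6326, -0.0226, 0.0819]
tool_rot: [-0.0, 1.0, 0.023, -0.0]
force: [1.6, 0.3, 1.9]
grip_width: 0.0002
t 19.2 world [ 0.6326 -0.0226  0.0819] caddy [0.0162 0.0001] yaw 0.0461 F [1.6 0.3 1.9] w 0.0002
units [-1.85  0.01  0.12]
```

View pics/side5.png

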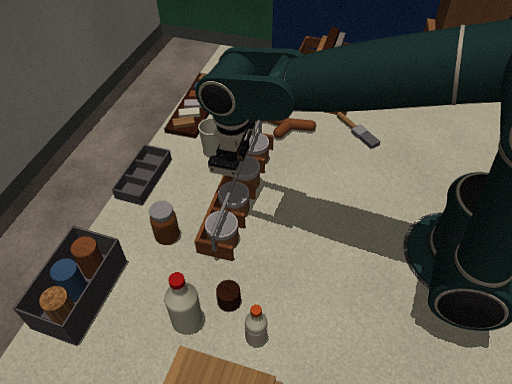

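The bar is coming forward with the finger: it now stands nearly vertical, running from (258,125) to (215,245).

```bash
python3 -m handwheel '[[1,-0.3,0,0.03,0],[1,-0.3,0,0.03,0],[1,-0.3,0,0.03,0],[1,-0.3,0,0.03,0],[1,-0.3,0,0.03,0],[1,-0.3,0,0,0],[1,-0.1,0,0,0],[1,0,0,0,0]]';python3 - <<'E'
from h import *
to(-.05,0,.1)
from cell import vision
for n in("top","side"):
    c=vision.camera(n); P=cloud(c)
    Q=P.reshape(-1,3); Q=Q[np.isfinite(Q).all(1)]; C=np.c_[np.array([wc(q) for q in Q]),Q[:,2]]
    for lo,hi in((-.2,-.11),(.11,.2)):
        m=(C[:,2]>.076)&(C[:,2]<.115)&(C[:,1]>lo)&(C[:,1]<hi)&(C[:,0]>-.07)&(C[:,0]<.04)
        if m.sum(): print(n,"bar",m.sum(),np.median(C[m],0))
E
```

```text
time_s: 20.3
tool_pos: [0.5856, -0.0248, 0.0783]
tool_rot: [0.0, 1.0, 0.023, -0.0]
force: [-0.6, -0.2, -0.3]
grip_width: 0.0004
t 20.3 world [ 0.5856 -0.0248  0.0783] caddy [-0.031   0.0001] yaw 0.046 F [-0.6 -0.2 -0.3] w 0.0004
units [-0.76  0.01 -0.87]
top bar 117 [-0.04530565 -0.16055856  0.09022688]
top bar 137 [-0.04549545  0.15553872  0.08990895]
side bar 48 [-0.04690484 -0.1488213   0.08893187]
side bar 117 [-0.04617932  0.15797103  0.09088576]
```

```bash
python3 -m handwheel '[[1,0.1,0,0,0],[1,0,0,-0.8,0],[1,0,0,-0.8,0],[1,-0.46,0,0,0],[1,-0.4,0,0,0],[1,0,0,0.5,0],[1,0,0,0.4,0],[1,-0.12,0,0.27,0],[1,-0.12,0,0.27,0],[1,-0.08,0,0.3,0],[1,-0.08,0,0.3,0],[1,0,0,0,0]]';python3 - <<'E'
from h import *
to(-.062,0,.05)
E
```

```text
time_s: 21.9
tool_pos: [0.5564, -0.0261, 0.0664]
tool_rot: [-0.0, 1.0, 0.023, -0.0]
force: [0.1, 0.7, 0.0]
grip_width: 0.0005
t 21.9 world [ 0.5564 -0.0261  0.0664] caddy [-0.0601  0.0002] yaw 0.046 F [0.1 0.7 0. ] w 0.0005
units [-0.07  0.01  0.66]
```

```bash
python3 -m handwheel '[[1,-0.04,0,0.25,0],[1,-0.03,0,0.25,0]]'; python3 -m handwheel '[[1,0,0,0.1,0]]'; python3 -m handwheel '[[1,0,0,0.08,0]]';  python3 -m handwheel '[[1,0,0,0.06,0]]'
python3 - <<'E'
from h import *
to(-.062,0,.05)
E
```

```text
time_s: 22.15
tool_pos: [0.5551, -0.0262, 0.0544]
tool_rot: [0.0, 1.0, 0.023, 0.0]
force: [0.9, 0.2, -0.0]
grip_width: 0.0003
time_s: 22.28
tool_pos: [0.5548, -0.0262, 0.0516]
tool_rot: [-0.0, 1.0, 0.023, -0.0]
force: [0.8, -0.7, 1.0]
grip_width: 0.0006
time_s: 22.4
tool_pos: [0.5551, -0.0262, 0.05]
tool_rot: [-0.0, 1.0, 0.023, 0.0]
force: [-1.5, 0.8, 7.7]
grip_width: 0.0006
time_s: 22.52
tool_pos: [0.5552, -0.0262, 0.0497]
tool_rot: [0.0, 1.0, 0.023, 0.0]
force: [-9.5, 1.6, 20.5]
grip_width: 0.0005
t 22.52 world [ 0.5552 -0.0262  0.0497] caddy [-0.0613  0.0001] yaw 0.0461 F [-9.5  1.6 20.5] w 0.0005
units [-0.03  0.01 -0.01]
```

The bar reached its stop: the force rose to 20 N at tip z 0.050, which is the expected bar top. I'll lift, back away and check.

```bash
python3 -m handwheel '[[1,0,0,-0.1,0],[1,0,0,-0.8,0],[1,0,0,-0.9,0],[1,0,0,-0.9,0],[1,0,0,-0.9,0],[1,-0.5,0.9,-0.5,0],[1,-0.5,0.9,0,0],[1,-0.5,0.9,0,0],[1,-0.5,0.9,0,0],[1,-0.5,0.9,0,0],[1,-0.5,0.9,0,0],[1,-0.5,0.9,0,0]]'; python3 -m handwheel '[[1,-0.5,0.9,0,0],[1,-0.5,0.9,0,0],[1,-0.5,0.9,0,0],[1,-0.5,0.9,0,0],[1,-0.5,0.9,0,0],[1,-0.5,0.9,0,0],[1,0,0,0,0],[1,0,0,0,0]]'
python3 - <<'E'
from h import *
where()
from cell import vision
for n in("top","side"):
    c=vision.camera(n); cv2.imwrite(f"pics/{n}6.png",c["color"][:,:,::-1]); P=cloud(c)
    for t in tins(P,box=(.35,.72,-.3,.3)): print(n,t,wc(t[0]))
    Q=P.reshape(-1,3); Q=Q[np.isfinite(Q).all(1)]; C=np.c_[np.array([wc(q) for q in Q]),Q[:,2]]
    m=(C[:,2]>.035)&(C[:,2]<.075)&(abs(C[:,1])<.21)&(C[:,0]>-.08)&(C[:,0]<-.052)
    print(n,"bar",m.sum(),np.median(C[m],0),C[m][:,2].max())
E
```

```text
time_s: 24.02
tool_pos: [0.4746, -0.1884, 0.1526]
tool_rot: [0.0, 1.0, 0.023, 0.001]
force: [0.1, -0.1, 0.4]
grip_width: 0.0004
time_s: 25.02
tool_pos: [0.4064, -0.3256, 0.1519]
tool_rot: [0.0, 1.0, 0.023, 0.0]
force: [-0.3, 0.5, -0.1]
grip_width: 0.0
t 25.02 world [ 0.4064 -0.3256  0.1519] caddy [-0.2239 -0.292 ] yaw 0.0459 F [-0.3  0.5 -0.1] w 0.0
top (array([ 0.6189, -0.077 ]), 0.0432, array([ 0.6183, -0.0772,  0.0696]), 813) [-8.94478065e-05 -5.35537300e-02]
top (array([ 0.6223, -0.1849]), 0.0433, array([ 0.6222, -0.184 ,  0.0694]), 781) [-0.00170867 -0.16149514]
top (array([0.6159, 0.0294]), 0.0429, array([0.6151, 0.0296, 0.0695]), 814) [0.00185961 0.05287071]
top (array([0.6099, 0.1378]), 0.0429, array([0.6088, 0.1372, 0.0696]), 789) [0.00090488 0.16143244]
top bar 577 [-0.06165103  0.00128935  0.04816133] 0.05469173524454507
side (array([ 0.6236, -0.1832]), 0.0432, array([ 0.6229, -0.1794,  0.0689]), 412) [-0.00033105 -0.15985741]
side (array([ 0.6193, -0.0779]), 0.0448, array([ 0.6164, -0.0734,  0.0705]), 515) [ 0.00026828 -0.05447135]
side (array([0.6162, 0.0295]), 0.0442, array([0.6148, 0.0322, 0.0704]), 618) [0.00216394 0.05295666]
side (array([0.6113, 0.1379]), 0.0442, array([0.6104, 0.1393, 0.0703]), 710) [0.00230802 0.16146725]
side bar 413 [-0.06219049  0.03720077  0.04911798] 0.05420797462523441
```

```bash
python3 -c "
import cv2,numpy as np
a=cv2.imread('pics/top6.png')[:300,90:450];b=cv2.imread('pics/side6.png')[80:380,120:480]
cv2.imwrite('pics/fin.png',np.hstack([a,b]))"
```

```text
(no output)
```

View pics/fin.png

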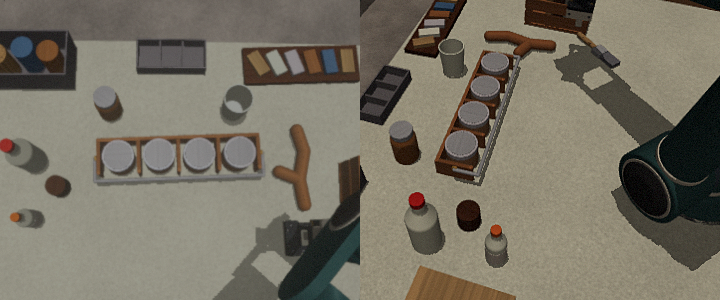

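Four tins stand in the caddy, with the bail level in front of them (row 180 on the left). The bystanders are where they were and the robot is clear, so I'm handing in.

```bash
python3 -c "
from cell import ticket
print(ticket.job_done())"
```

```text
the job is handed in; nothing more can be done
None
```

The job is done and handed in at about 25 s of the 72 s allowed. I slid the two spare tins into the empty stalls, bay_2 and bay_3, and pushed each until it met the back board. The push force jumped to 18 N for the first and 30 N for the second. I then swung the bail over the tins and pressed it down to its stop.

**Tins:** in the last images all four centres lie within about 2 mm of home, and all lids read 70 mm high.

**Bail:** the bar reads x -62 mm, with its visible surface at z 48–49 mm. That matches closed, where the bar's centre is at 45 mm and its top at 50 mm. The press force rose to 20 N at the stop.

**Everything else:** the tins already in the caddy read as before, to within about 2 mm. By eye, the other objects in view had not moved, and the robot was clear. No checks failed; the two cameras differed by at most about 2 mm.

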